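# Fit a dimmer module into the entrance switch box

### The job

Switch the red toggle on the white switch box off first. Then press the blue dimmer module into the empty recess of the box until it is fully home and flush, with its green mark on the side of the toggle, and once it is seated turn its black dial clockwise until the white pointer points at the green mark. Leave the toggle off and do not disturb anything else on the bench.

Things in the scene. Friction and masses are not known exactly. Their poses are not given: they have to be found in the camera images.
- plate: White plastic switch box fixed to the bench, 150 (x) x 90 (y) x 34 (z) mm, top face level. Origin: centre of its underside on the bench; z up; x is its long axis and runs from the empty recess (centre at x = -38 mm) to the red toggle (x = +42 mm). It stands left or right of the robot's centre line, its x axis roughly along world +y.
- recess (a point): Centre of the mouth of the empty recess, in the plane of the box's top face (34 mm above the bench); axes as the box. The opening is 53 mm along x by 39 mm along y, 1.5 mm chamfer at the rim.
- seat (a joint): Black seat plate at the floor of the recess, m. 0 = as it starts, 18 mm below the rim; about 6 N pushes it down, to a firm stop at 0.008; friction holds it where it is left. A module merely laid in stands 8 mm proud; at the stop the module's top is flush with the box.
- toggle (a joint): Red toggle of the switch, rad. 0 = off, leaning 0.46 rad towards the box's -y; 0.92 = on, leaning 0.46 rad towards +y. Hinge along the box's x at box x = 42, y = 0, z = 32 mm. Round bar 9 mm thick, ends 32 mm from the hinge. It stays where it is left; about 3 N at its tip moves it. It starts on.
- toggle_tip (a point): Tip end of the red toggle, 32 mm from its hinge.
- module: Loose blue dimmer module, 50 (x) x 36 (y) x 26 (z) mm, 0.1 kg, black dial on top. Origin: centre of its underside; x long axis, towards the green mark; z up. Starts upright on a cork mat 3 mm thick on the other side of the centre line. Hook and hinge stand about 10 mm from it, one beyond its +x end, one beyond its +y side, either way round; its other two sides are free.
- mark (a point): Green index mark, 10 x 6 mm, on the module's top face at module x = 18.5 mm, y = 0. It must end up on the side of the recess nearer to the toggle. Axes as the module.
- dial (a joint): Angle of the module's dial, rad; it grows clockwise seen from above, range 0 to 2.8. At 1.4 the white pointer points exactly at the green mark. It starts between 0.1 and 0.8; friction torque 0.03 N m.
- dial_grip (a point): On the dial's axis, on top of its grip bar, 19.5 mm above the module's top face. x axis = the way the pointer points, z up. The grip bar is 24 mm (x) x 9 mm (y) and its straight sides reach from 4.3 to 19.5 mm above the module's top; below it lies a disc of 12.5 mm radius.
- hook: Loose chrome knob-shaped wall hook standing on its round base, 36 mm diameter, 42 mm high. Origin: centre of its underside. Leave alone.
- hinge: Loose closed black plastic hinge lying flat, 40 (x) x 35 (y) mm, 9 mm high. Origin: about the centre of its underside. Leave alone.
- screwdriver: Loose steel screwdriver lying along the far side of the switch box, 160 mm long, below 35 mm high. Leave alone.
- flask: Loose metal flask standing between the box and the mat, 60 mm diameter, 170 mm high, in the direct way between the two. Origin: centre of its underside. Leave alone.
- jar: Loose amber glass jar, 54 mm diameter, 60 mm high, farther back. Leave alone.
- mug: Loose blue mug, 80 mm diameter, 90 mm high, to the left. Leave alone.
- box_lid (a joint): Sliding lid of the clear acrylic box to the right (100 x 140 x 50 mm), m; 0 = shut. Leave shut.
Mind the look-alikes: they are no part of the job. Leave any pink look-alike of the plate alone.

How it is judged:
By the outcome, as a careful person would: the job done as asked, in the order asked, and still so for the second after the job is handed in, with the robot touching nothing.
It also fails if it takes over 67 s, if anything falls off the work surface, if the arm or the gripper's body presses on something with over 40 N, if the wrist force passes 120 N, or if a joint passes its speed limit or range.

### The arm

A 6-joint arm with a two-finger parallel gripper is mounted at the origin on the work surface. World frame = base frame: x ahead of the robot, y to its left, z up, the work surface at z = 0. Lengths are in m, angles in rad, forces in N, time in s.
With the tool pointing down it reaches from about 0.35 to 0.775 m from the base axis. Payload 7.3 kg.
Tool frame: the origin (TCP) lies midway between the tips of the shut fingers; the grasp point (between the pads) lies 19 mm behind it (tcp_to_grasp is the distance from the TCP to the grasp point, in m); z points along the fingers, y is the line along which they close (so a half turn about z gives the same grasp; the last joint's range is limited). The gripper opens to 92 mm and grips with 3 to 60 N. Pads are 19 mm wide; open, the fingers measure 130 mm over their backs; the gripper's body (75 mm by 190 mm) begins 47 mm behind the grasp point.
Start: joints at [-1.379, 0.342, 1.524, -0, 1.275, -0.146], TCP at [0.174, -0.495, 0.203] pointing down, gripper open.
Joint ranges: [-2.53, 2.53], [-0.77, 2.02], [0.04, 2.7], [-1, 4.14], [0.28, 2.66], [-3.11, 3.11]. Speed limits (rad/s): [2.57, 2.57, 3.14, 3.14, 3.14, 3.14].

### API

Orientations are given as [roll, pitch, yaw] about the fixed x, y, z axes, in that order (R = Rz(yaw) Ry(pitch) Rx(roll)).
In Python, from cell import observe, read_camera, calibration, hand_in, tcp_to_grasp gives the robot as it stands.
- The arm moves only by the tool send_rows, never from a script. Its argument "targets" is a list of rows, each a list of 5 numbers: the opening, from 0 (shut) to 1 (fully open), then the shift along the world's x, y, z in m, then the turn about the world's z in rad. A call has 1 to 5 rows; each row shifts and turns the commanded pose from where the row before left it; what a row does not reach is not made up. A row lasts 1/10 s, in which the tool goes at most 50 mm and 8.59 degrees, less where a joint would pass 70% of its speed; a pose out of reach is approached as far as the arm can. A call is refused whole if a number of a shift passes 0.05 or a number of a turn 0.15, either way. A call with a gripper value outside its range is refused whole. The fingers move at their own pace and stop on an object; "grip_force" is the grip in N (left out, the last holds). Time passes only in rows, so rows that do not move let the fingers close. It gives the time, the measured TCP pose, the force, the opening and the grip force at its end, in the units of the state.
- observe(): the state, without advancing time (a new reading comes with each control period).
- read_camera(name): name is "scene" or "top" or "wrist"; returns (picture, depth): 384x512x3 uint8, red, green, blue; 384x512 float32, m along the optical axis (not along the pixel's ray), 0 where there is no reading.
- calibration(name): a dict with "intrinsics" (3x3 intrinsics, pixels), "world_to_cam" (4x4, takes a point from world to camera coordinates); the wrist camera has in their place "hand_eye" (4x4, takes a point from camera to tool coordinates, whose origin is the TCP and whose axes are the flange's). Camera axes: x right, y up, looking along -z (the intrinsics and any distortion apply to the point x, -y, -z); pixel columns grow to the right and rows downward; lengths in m; the calibration is good to about 2 mm. The wrist camera is an equidistant fisheye: a pixel r from the principal point sees the ray r / f radians off the axis. A picture is of the moment at which its call begins: read the wrist's pose just before it. calibration takes no time and is no camera call.
- hand_in(): hands the job in; it is judged then, once.
The state is a dict: "time": time; "qpos": joint angles; "qvel": joint speeds; "joint_efforts": joint torques, N m; "tool_pos": TCP position; "tool_rot": TCP orientation; "contact_force": force on the tool from outside, world axes, zero at the start; "torque": the same for the moment, N m; "opening": finger opening in m; "grip_force": force on a finger pad.
Only numpy, scipy, OpenCV 4.12 (cv2) and the standard library are available. Lean on these libraries where they do the work, as an engineer would, in place of code of your own. Each camera call takes 0.05 s, during which the arm holds its last target. There are 200 camera calls.

## Working session

There is one attempt and no reset: what is moved stays moved. The work goes in short steps, Python scripts to look and compute and a tool call to move; the robot and the scene stay as the last step left them, time stands still between calls to the robot, and variables do not carry over. Pictures are saved under pics/ and viewed, at most 10 in all, crops included, and the job is handed in when it is done.

Besides the shell and the picture viewer there is one more tool, called after ">>>" by a JSON object that holds its "api" and its "payload", one argument or row to a line. send_rows: Moves the arm, as the interface text tells. Its arguments: {"type":"object","properties":{"targets":{"type":"array","items":{"type":"array","items":{"type":"number"}}},"grip_force":{"type":"number"}},"required":["targets"]}

```bash
mkdir -p pics; ls; python3 - <<'E'
from cell import *
import cv2,numpy as np
print(observe()); print(tcp_to_grasp)
ims=[]
for n in ("scene","top"):
    p,d=read_camera(n); np.savez(f"pics/{n}0.npz",p=p,d=d); ims.append(p)
    c=calibration(n); print(n,np.round(c["intrinsics"],2).tolist(),np.round(c["world_to_cam"],4).tolist(),[k for k in c])
cv2.imwrite("pics/a.png",cv2.resize(ims[0],(800,600))[:,:,::-1]); cv2.imwrite("pics/b.png",cv2.resize(ims[1],(800,600))[:,:,::-1])
c=calibration("wrist");print(c)
E
```

```text
pics
{'time': 0.0, 'qpos': array([-1.37899344e+00,  3.42728225e-01,  1.52503189e+00, -2.60639437e-05,
        1.27542146e+00, -1.46008972e-01]), 'qvel': array([-2.34626503e-04,  1.26721623e-04,  9.49027156e-04, -6.83380870e-06,
       -1.13408883e-04, -1.34886491e-04]), 'joint_efforts': array([-4.81107600e-04, -4.31243634e+01, -2.44214988e+01,  7.16820988e-02,
        5.59913332e-02, -1.17936665e-04]), 'tool_pos': array([ 0.17391712, -0.49486886,  0.20253696]), 'tool_rot': array([-3.14001702e+00, -2.06514371e-04,  3.37819308e-01]), 'contact_force': array([ 0.94847675, -0.35935596, -0.68638293]), 'torque': array([ 0.07181488,  0.02196004, -0.01042806]), 'grip_force': 0.0, 'opening': 0.09177306330414098}
0.0188
scene [[368.11, 0.0, 256.75], [0.0, 368.11, 180.76], [0.0, 0.0, 1.0]] [[0.5637, 0.8258, -0.0167, -0.2972], [-0.5955, 0.4203, 0.6847, 0.2814], [0.5725, -0.376, 0.7286, -1.3685], [0.0, 0.0, 0.0, 1.0]] ['intrinsics', 'world_to_cam']
top [[447.73, 0.0, 263.26], [0.0, 447.73, 193.33], [0.0, 0.0, 1.0]] [[-0.0071, -1.0, 0.0062, 0.0156], [0.9897, -0.0062, 0.143, -0.5328], [-0.1429, 0.0071, 0.9897, -1.4321], [0.0, 0.0, 0.0, 1.0]] ['intrinsics', 'world_to_cam']
{'intrinsics': array([[297.31863964,   0.        , 254.51460419],
       [  0.        , 297.31863964, 185.0938698 ],
       [  0.        ,   0.        ,   1.        ]]), 'hand_eye': array([[ 5.24004776e-04,  9.54285696e-01,  2.98895526e-01,
         8.04107509e-02],
       [ 9.99999574e-01, -7.27068231e-04,  5.68179331e-04,
         1.64342278e-03],
       [ 7.59522850e-04,  2.98895101e-01, -9.54285671e-01,
        -1.82157833e-01],
       [ 0.00000000e+00,  0.00000000e+00,  0.00000000e+00,
         1.00000000e+00]])}
```

View pics/b.png

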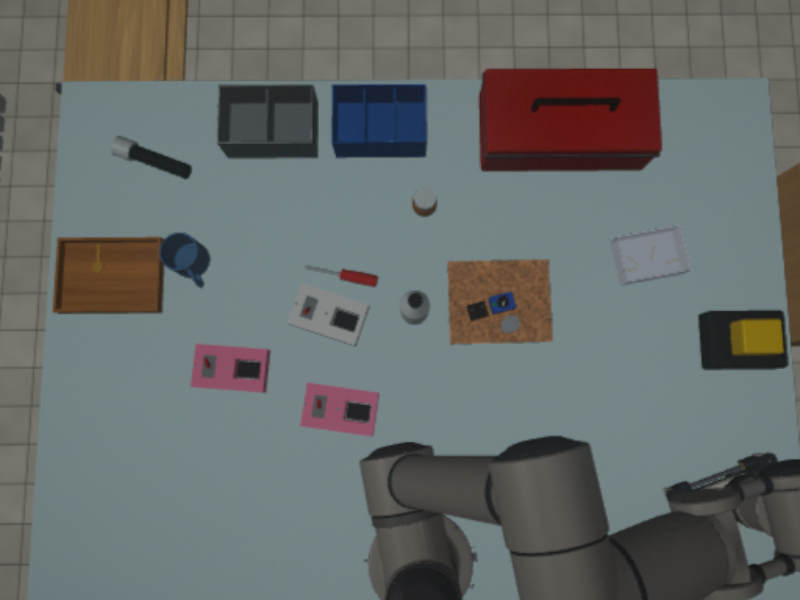

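View pics/a.png

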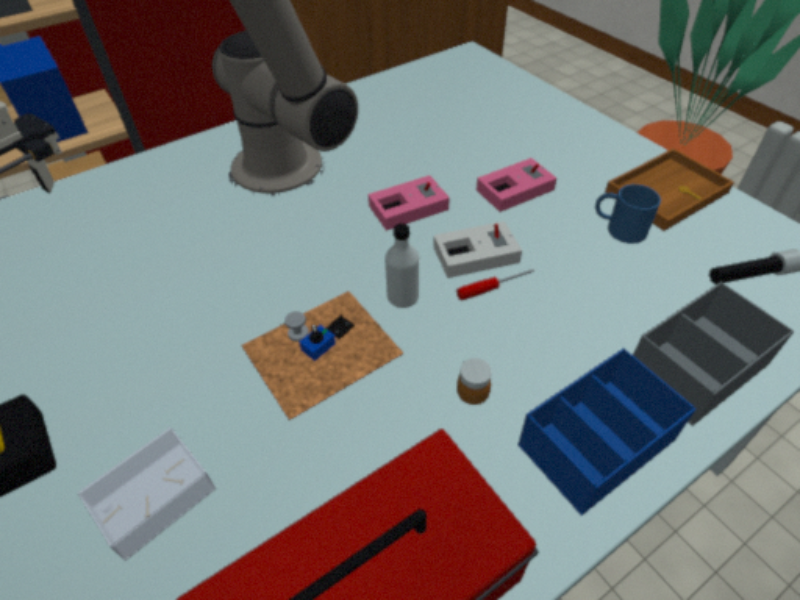

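Top view (800x600): the white box is at (328,314), with recess at (345,320) and toggle at (308,308). Pink look-alikes at (230,368) and (340,409) are ruled out by colour. The blue module is at (502,302) on the cork mat, with the hinge at (478,310) and the hook at (510,323). The flask is at (414,306).

```bash
cat > h.py <<'E'
from cell import *
import cv2,numpy as np
from scipy.spatial.transform import Rotation as Ro
def save(n,t):
    s=observe(); p,d=read_camera(n); c=calibration(n); c['tp']=s['tool_pos'];c['tr']=s['tool_rot']
    np.savez(f"pics/{t}.npz",p=p,d=d,c=c); cv2.imwrite(f"pics/{t}.png",p[:,:,::-1]); return p,d,c
def load(t):
    z=np.load(f"pics/{t}.npz",allow_pickle=True); return z['p'],z['d'],z['c'].item()
def rays(c,uv):
    uv=np.atleast_2d(uv).astype(float);K=c['intrinsics']; q=(uv-[K[0,2],K[1,2]])/K[0,0]
    if 'hand_eye' in c:
        r=np.linalg.norm(q,axis=1)+1e-12; d=np.c_[q[:,0]/r*np.sin(r),-q[:,1]/r*np.sin(r),-np.cos(r)]
        H=c['hand_eye'];R=Ro.from_euler('xyz',c['tr']).as_matrix()
        return c['tp']+R@H[:3,3], d@H[:3,:3].T@R.T
    W=c['world_to_cam']; return -W[:3,:3].T@W[:3,3], np.c_[q[:,0],-q[:,1],-np.ones(len(q))]@W[:3,:3]
def onz(c,uv,z):
    o,d=rays(c,uv); return o+d*((z-o[2])/d[:,2])[:,None]
def proj(c,P):
    P=np.atleast_2d(P);K=c['intrinsics']
    if 'hand_eye' in c:
        R=Ro.from_euler('xyz',c['tr']).as_matrix();H=c['hand_eye']
        q=((P-c['tp'])@R-H[:3,3])@H[:3,:3]; a=np.arctan2(np.hypot(q[:,0],q[:,1]),-q[:,2]); n=np.hypot(q[:,0],q[:,1])+1e-12
        return np.c_[q[:,0]/n*a,-q[:,1]/n*a]*K[0,0]+[K[0,2],K[1,2]]
E
python3 - <<'E'
from h import *
c=calibration('top')
for n,u,v,z in [('box',328,314,.034),('recess',345,320,.034),('toggle',308,308,.05),('module',502,302,.029),('hinge',478,310,.012),('hook',510,323,.04),('flask',414,306,.1),('mat',500,302,.003)]:
    print(n,np.round(onz(c,[u*.64,v*.64],z)[0],3))
E
```

```text
box [0.509 0.187 0.034]
recess [0.496 0.151 0.034]
toggle [0.52  0.227 0.05 ]
module [ 0.533 -0.18   0.029]
hinge [ 0.519 -0.131  0.012]
hook [ 0.487 -0.194  0.04 ]
flask [0.516 0.007 0.1  ]
mat [ 0.537 -0.179  0.003]
```

>>> {"api": "send_rows", "payload": {
  "targets": [
    [0.3,0.028,0.031,-0.004,-0.034],
    [0.3,0.028,0.031,-0.004,-0.034],
    [0.3,0.028,0.031,-0.004,-0.034],
    [0.3,0.028,0.031,-0.004,-0.034],
    [0.3,0.028,0.031,-0.004,-0.034]
  ]
}}

```text
time: 0.6
tool_pos: [0.3147, -0.3388, 0.1829]
tool_rot: [-3.141, 0.0, 0.166]
contact_force: [0.3, -1.2, -0.1]
opening: 0.0564
grip_force: 0.0
```

>>> {"api": "send_rows", "payload": {
  "targets": [
    [0.3,0.028,0.031,-0.004,-0.034],
    [0.3,0.028,0.031,-0.004,-0.034],
    [0.3,0.028,0.031,-0.004,-0.034],
    [0.3,0.028,0.031,-0.004,-0.034],
    [0.3,0.028,0.031,-0.004,-0.034]
  ]
}}

```text
time: 1.1
tool_pos: [0.4548, -0.1838, 0.1629]
tool_rot: [-3.142, 0.0, -0.004]
contact_force: [0.7, -0.5, -0.0]
opening: 0.0279
grip_force: 0.0
```

>>> {"api": "send_rows", "payload": {
  "targets": [
    [0.3,0,0,0,0],
    [0.3,0,0,0,0],
    [0.3,0,0,0,0]
  ]
}}

```text
time: 1.4
tool_pos: [0.4534, -0.1859, 0.1631]
tool_rot: [3.141, 0.001, -0.002]
contact_force: [-0.3, -1.1, 0.6]
opening: 0.0274
grip_force: 0.0
```

```bash
python3 - <<'E'
from h import *
p,d,c=save('wrist','w1'); print(c['tp'],c['tr'])
print(proj(c,[[.533,-.18,.029]]))
cv2.imwrite('pics/w1v.png',cv2.resize(p,(800,600),interpolation=cv2.INTER_CUBIC)[:,:,::-1])
E
```

```text
[ 0.45341908 -0.18593969  0.16310271] [ 3.14139278e+00  6.68563948e-04 -2.49276128e-03]
[[247.10740162  96.05756484]]
```

View pics/w1v.png

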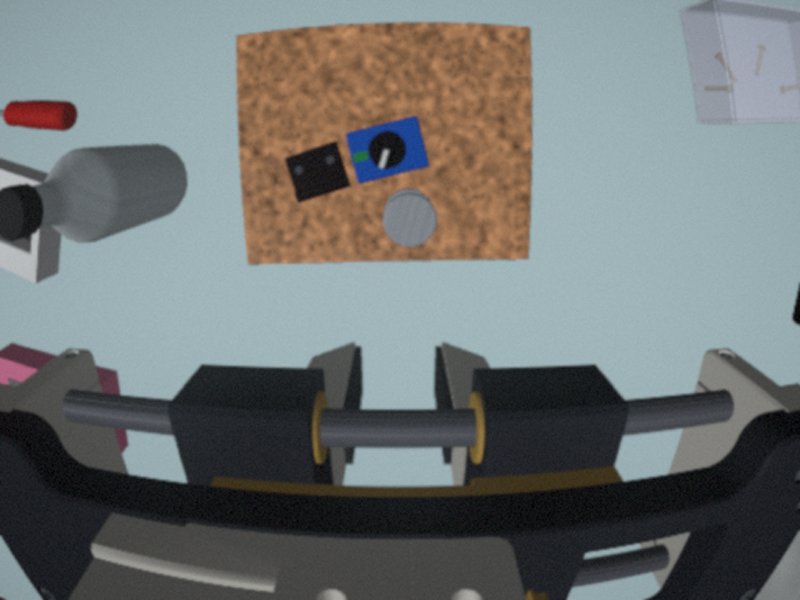

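The wrist view shows the module centred at (388,150), with its green mark at (362,157) on the hinge side. The pointer points towards about (381,167). The hook is at (410,218) and the hinge at (318,171).

```bash
cat >> h.py <<'E'
def blob(m,near=None):
    cs,_=cv2.findContours(m.astype(np.uint8),cv2.RETR_EXTERNAL,cv2.CHAIN_APPROX_NONE)
    cs=[k for k in cs if len(k)>8]
    if near is None: return max(cs,key=cv2.contourArea)
    return min(cs,key=lambda k:np.linalg.norm(k[:,0].mean(0)-near)-.02*cv2.contourArea(k))
def rect(c,cnt,z):
    P=onz(c,cnt[:,0],z); (cx,cy),(w,h),a=cv2.minAreaRect((P[:,:2]*1000).astype(np.float32))
    if w<h: w,h,a=h,w,a+90
    return cx,cy,w,h,a
def module(t,z,near=None):
    p,d,c=load(t); hsv=cv2.cvtColor(p,cv2.COLOR_RGB2HSV).astype(int); H,S,V=hsv[...,0],hsv[...,1],hsv[...,2]
    b=(H>105)&(H<130)&(S>120)&(V>40); g=(H>50)&(H<95)&(S>90)&(V>40)
    if near is None: near=proj(c,[[.533,-.18,z]])[0]
    yy,xx=np.mgrid[:384,:512]; win=np.hypot(xx-near[0],yy-near[1])<70
    k=blob(b&win,near); gm=onz(c,[np.argwhere(g&win)[:,::-1].mean(0)],z)[0]*1000
    return rect(c,k,z),gm
E
python3 - <<'E'
from h import *
r,g=module('w1',.029); print(np.round(r,1),np.round(g,1))
p,d,c=load('w1'); print(onz(c,[[387*.64,149*.64],[383*.64,165*.64]],.0485))
print('depths',d[96,247],[round(float(x),3) for x in (d[104,232],d[88,262])])
print('hook',onz(c,[[410*.64,218*.64]],.04),'box corner',onz(c,[[60*.64,205*.64]],.034), 'flask base?')
E
```

```text
[ 533.8 -180.3   48.3   34.7  104. ] [ 529.2 -162.3   29. ]
[[ 0.53378597 -0.18104529  0.0485    ]
 [ 0.52357775 -0.1784706   0.0485    ]]
depths 0.28281432 [0.304, 0.299]
hook [[ 0.48804545 -0.1958315   0.04      ]] box corner [[0.50915794 0.0872007  0.034     ]] flask base?
```

>>> {"api": "send_rows", "payload": {
  "targets": [
    [0,-0.02,0.02,0.04,0],
    [0,-0.02,0.04,0.02,0],
    [0,0,0.045,0,0],
    [0,0,0.045,0,0],
    [0,0,0.045,0,0]
  ]
}}

```text
time: 1.95
tool_pos: [0.4136, 0.0099, 0.2238]
tool_rot: [3.141, -0.001, -0.005]
contact_force: [0.2, 0.1, -0.1]
opening: 0.0003
grip_force: 0.0
```

>>> {"api": "send_rows", "payload": {
  "targets": [
    [0,0,0.045,0,0],
    [0,0,0.045,-0.01,0],
    [0,0,0.045,-0.02,0],
    [0,0,0.035,-0.03,0],
    [0,0,0,0,0]
  ]
}}

```text
time: 2.45
tool_pos: [0.4117, 0.1813, 0.1602]
tool_rot: [3.141, 0.006, 0.0]
contact_force: [-0.1, -0.8, 0.2]
opening: 0.0004
grip_force: 0.0
```

>>> {"api": "send_rows", "payload": {
  "targets": [
    [0,0,0,0,0],
    [0,0,0,0,0]
  ]
}}

```text
time: 2.65
tool_pos: [0.4149, 0.1784, 0.1641]
tool_rot: [3.141, -0.002, -0.004]
contact_force: [-0.6, 0.3, -0.5]
opening: 0.0008
grip_force: 0.0
```

```bash
python3 - <<'E'
from h import *
p,d,c=save('wrist','w2'); print(c['tp'],c['tr'])
print(proj(c,[[.509,.187,.034]]))
cv2.imwrite('pics/w2v.png',cv2.resize(p[:270,100:460],(800,600),interpolation=cv2.INTER_CUBIC)[:,:,::-1])
E
```

```text
[0.41487316 0.17837264 0.16413718] [ 3.14146622e+00 -1.60205142e-03 -4.00139389e-03]
[[244.2272551   82.56444249]]
```

View pics/w2v.png

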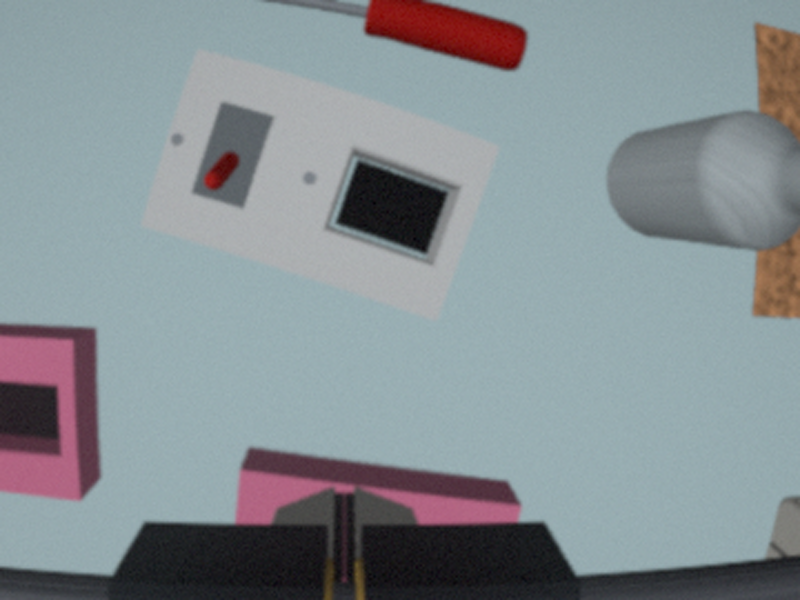

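The box's top corners in the crop are (197,50), (497,147), (437,320) and (143,227). The recess rim runs (354,150), (460,185), (434,263), (326,228), and the toggle tip is near (214,180), leaning towards the robot (on).

```bash
cat >> h.py <<'E'
def boxpose(t):
    p,d,c=load(t); hsv=cv2.cvtColor(p,cv2.COLOR_RGB2HSV).astype(int); H,S,V=hsv[...,0],hsv[...,1],hsv[...,2]
    near=proj(c,[[.509,.187,.034]])[0]; yy,xx=np.mgrid[:384,:512]; win=np.hypot(xx-near[0],yy-near[1])<95
    w=(S<22)&(V>110)&win
    k=cv2.convexHull(blob(w,near)); return rect(c,k,.034)
E
python3 - <<'E'
from h import *
p,d,c=load('w2'); f=lambda a:np.array(a)*0.45+[100,0]
hsv=cv2.cvtColor(p,cv2.COLOR_RGB2HSV)
for u,v in [(250,70),(420,290),(600,400),(340,190)]: x=f((u,v)).astype(int); print(hsv[x[1],x[0]])
def q(a,z):
    P=onz(c,f(a),z)*1000; e=np.linalg.norm(np.roll(P,-1,0)-P,axis=1)
    m=P.mean(0); dx=P[0]+P[3]-P[1]-P[2]; return np.round(m,1),np.round(e,1),np.degrees(np.arctan2(dx[1],dx[0]))
print('box',q([(197,50),(497,147),(437,320),(143,227)],.034))
print('rec',q([(354,150),(460,185),(434,263),(326,228)],.034))
print('tip',onz(c,[f((214,180))],.0607),'hinge',onz(c,[f((236,158))],.034))
print('box auto',boxpose('w2'))
E
```

```text
[ 95   9 175]
[110   4 176]
[ 97  38 179]
[ 93  19 133]
box (array([510.1, 188.4,  34. ]), array([149.2,  88.6, 149. ,  89.7]), np.float64(71.25893803193172))
rec (array([498.3, 152.8,  34. ]), array([52.1, 39.4, 53.5, 39.2]), np.float64(72.32637207965132))
tip [[0.51074773 0.23193108 0.0607    ]] hinge [[0.52223147 0.22646391 0.034     ]]
box auto (511.05584716796875, 188.80599975585938, 150.3338165283203, 90.3278579711914, 71.0975341796875)
```

>>> {"api": "send_rows", "payload": {
  "targets": [
    [0,0.025,0.021,-0.02,-0.11],
    [0,0.025,0.021,-0.03,-0.11],
    [0,0.024,0.02,-0.03,-0.105],
    [0,0,0,-0.03,0],
    [0,0,0,-0.007,0]
  ]
}}

```text
time: 3.2
tool_pos: [0.4872, 0.24, 0.0439]
tool_rot: [3.139, 0.004, -0.329]
contact_force: [0.0, -0.4, -0.2]
opening: 0.0003
grip_force: 0.0
```

>>> {"api": "send_rows", "payload": {
  "targets": [
    [0,0,0,0,0],
    [0,0.0095,-0.0032,0,0],
    [0,0.0095,-0.0032,0,0]
  ]
}}

```text
time: 3.5
tool_pos: [0.509, 0.2349, 0.0485]
tool_rot: [-3.139, -0.003, -0.327]
contact_force: [-0.4, -0.2, -0.1]
opening: 0.0004
grip_force: 0.0
```

>>> {"api": "send_rows", "payload": {
  "targets": [
    [0,0.0047,-0.0016,0,0],
    [0,0.0047,-0.0016,0,0]
  ]
}}

```text
time: 3.7
tool_pos: [0.5176, 0.2317, 0.0472]
tool_rot: [-3.141, -0.001, -0.328]
contact_force: [0.1, -0.2, 0.1]
opening: 0.0003
grip_force: 0.0
```

>>> {"api": "send_rows", "payload": {
  "targets": [
    [0,0.0028,-0.001,0,0],
    [0,0.0,0,0,0]
  ]
}}

```text
time: 3.9
tool_pos: [0.5196, 0.2309, 0.0463]
tool_rot: [-3.142, -0.0, -0.328]
contact_force: [0.1, 0.3, -0.4]
opening: 0.0006
grip_force: 0.0
```

```bash
python3 - <<'E'
from h import *
p,d,c=save('wrist','w3'); print(observe()['contact_force'])
cv2.imwrite('pics/w3v.png',cv2.resize(p[60:330,70:430],(800,600),interpolation=cv2.INTER_CUBIC)[:,:,::-1])
E
```

```text
[-0.42904669  0.16924302  0.05683313]
```

View pics/w3v.png

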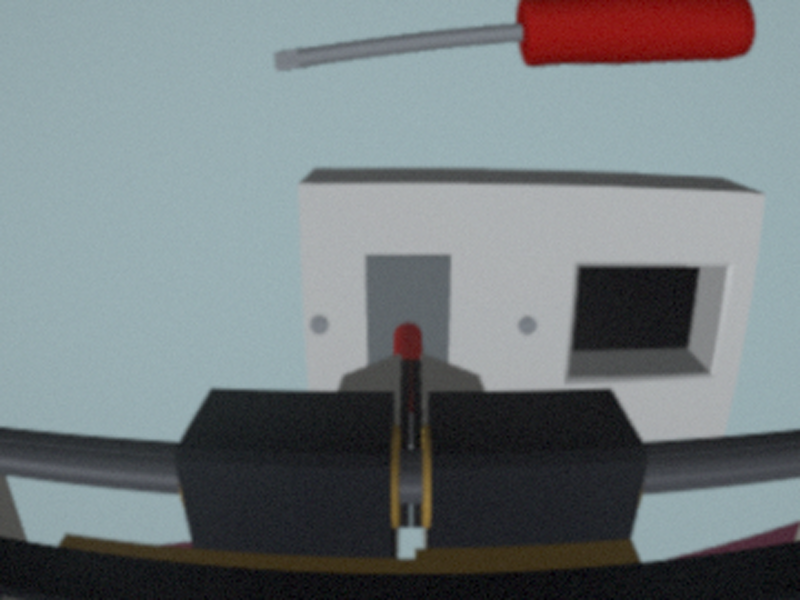

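The red tip at (408,340) is ahead of the closed fingers, so it is being pushed. I'll continue until the stop.

>>> {"api": "send_rows", "payload": {
  "targets": [
    [0,0.0028,-0.001,0,0],
    [0,0.0,0,0,0]
  ]
}}

```text
time: 4.15
tool_pos: [0.5222, 0.2301, 0.0462]
tool_rot: [3.142, -0.0, -0.327]
contact_force: [-1.1, 0.1, 0.2]
opening: 0.0003
grip_force: 0.0
```

>>> {"api": "send_rows", "payload": {
  "targets": [
    [0,0.0019,-0.0006,0,0],
    [0,0.0,0,0,0]
  ]
}}

```text
time: 4.35
tool_pos: [0.5241, 0.2294, 0.0463]
tool_rot: [3.142, -0.0, -0.327]
contact_force: [0.0, -0.6, -0.3]
opening: 0.0004
grip_force: 0.0
```

```bash
python3 - <<'E'
from h import *
p,d,c=save('wrist','w4'); print(observe()['contact_force'])
cv2.imwrite('pics/w4v.png',cv2.resize(p[130:265,165:345],(800,600),interpolation=cv2.INTER_CUBIC)[:,:,::-1])
B=np.array([.5107,.1885,0]);X=np.array([.322,.947,0]);Y=np.array([-.947,.322,0])
for a,n in ((0.46,'on'),(0,'mid'),(-.46,'off')):
    print(n,proj(c,[B+42e-3*X+Y*.032*np.sin(a)+[0,0,.032+.032*np.cos(a)]]))
E
```

```text
[ 0.04177614 -0.59199786 -0.2351565 ]
on [[253.64077108 248.28885649]]
mid [[253.62568183 230.89233357]]
off [[253.6383147  207.45450001]]
```

View pics/w4v.png

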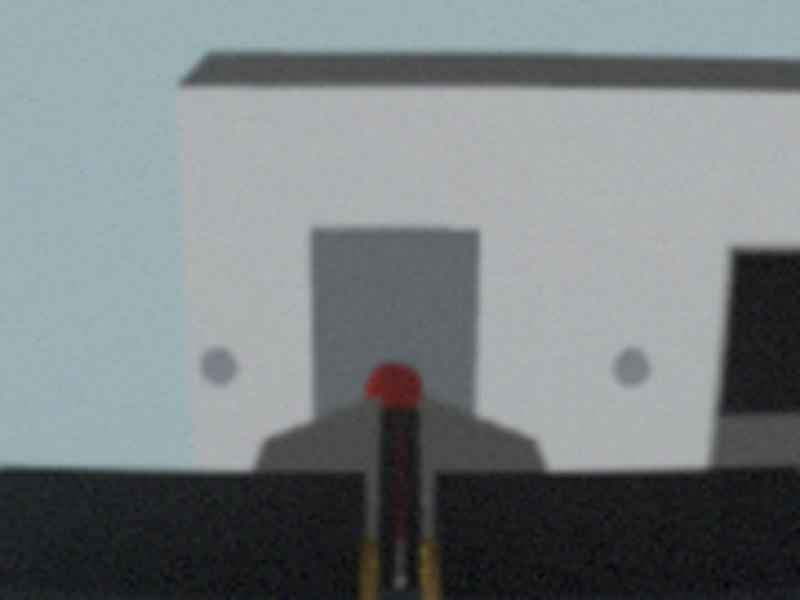

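The toggle tip is at full-image row ~217. Off is predicted at ~207, so it isn't there yet and I'll push on.

>>> {"api": "send_rows", "payload": {
  "targets": [
    [0,0.0019,-0.0006,0,0],
    [0,0.0019,-0.0006,0,0],
    [0,0.0,0,0,0]
  ]
}}

```text
time: 4.7
tool_pos: [0.5281, 0.2282, 0.0462]
tool_rot: [-3.142, -0.0, -0.327]
contact_force: [0.2, -0.1, 0.3]
opening: 0.0004
grip_force: 0.0
```

>>> {"api": "send_rows", "payload": {
  "targets": [
    [0,0.0019,-0.0006,0,0],
    [0,0.0,0,0,0]
  ]
}}

```text
time: 4.9
tool_pos: [0.5298, 0.2276, 0.0462]
tool_rot: [3.142, -0.0, -0.327]
contact_force: [-0.3, 0.3, 0.3]
opening: 0.0004
grip_force: 0.0
```

>>> {"api": "send_rows", "payload": {
  "targets": [
    [0,0.0014,-0.0005,0,0],
    [0,0.0,0,0,0]
  ]
}}

```text
time: 5.1
tool_pos: [0.5312, 0.2271, 0.0463]
tool_rot: [-3.142, -0.0, -0.327]
contact_force: [0.4, -0.0, 0.1]
opening: 0.0003
grip_force: 0.0
```

```bash
cat > red.py <<'E'
from h import *
import sys
p,d,c=save('wrist',sys.argv[1]); print(c['tp'],observe()['contact_force'])
hsv=cv2.cvtColor(p,cv2.COLOR_RGB2HSV).astype(int)
m=((hsv[...,0]<8)|(hsv[...,0]>172))&(hsv[...,1]>130)&(hsv[...,2]>50); m[:175]=0;m[:,:225]=0;m[:,285:]=0
a=np.argwhere(m); print(a.min(0),a.max(0),a.mean(0))
B=np.array([.5107,.1885,0]);X=np.array([.322,.947,0]);Y=np.array([-.947,.322,0])
P=lambda s,r,o:B+42e-3*X+Y*(r*np.sin(s)+o*np.cos(s))+[0,0,.032+r*np.cos(s)-o*np.sin(s)]
for s in (-.2,-.3,-.4,-.46): print(s,proj(c,[P(s,.032,-.0045),P(s,.032,0)])[:,1])
E
python3 red.py w5
```

```text
[0.53119261 0.22711675 0.04625509] [-0.01938214  0.69387444  0.36823886]
[260 254] [260 254] [260. 254.]
-0.2 [224.99708131 232.05297705]
-0.3 [219.75679029 226.98988953]
-0.4 [214.53038638 221.82682922]
-0.46 [211.43565304 218.71468319]
```

```bash
python3 - <<'E'
from h import *
p,d,c=load('w5')
q,_=read_camera('scene'); 
cv2.imwrite('pics/w5v.png',np.hstack([cv2.resize(p[130:280,160:345],(400,400),interpolation=cv2.INTER_CUBIC),cv2.resize(q[110:190,260:340],(400,400),interpolation=cv2.INTER_CUBIC)])[:,:,::-1])
E
```

```text
(no output)
```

View pics/w5v.png

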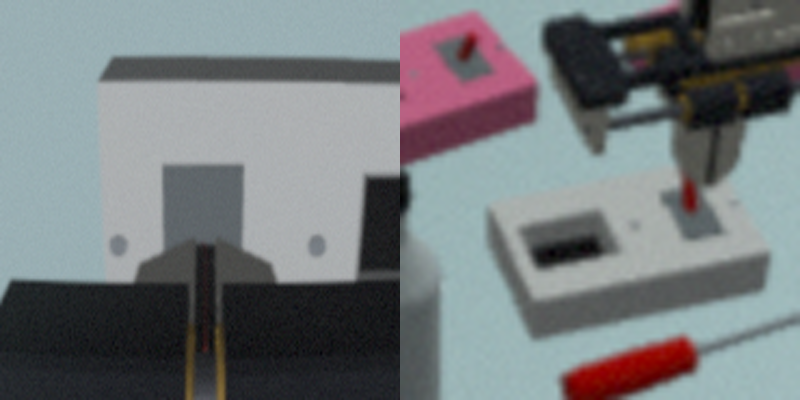

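```bash
python3 - <<'E'
from h import *
c=calibration('scene');W=c['world_to_cam'];K=c['intrinsics']
def pj(P):
    q=W[:3,:3]@P+W[:3,3]; u=K[0,0]*q[0]/-q[2]+K[0,2]; v=-K[0,0]*q[1]/-q[2]+K[1,2]; return np.round([(u-260)*5+400,(v-110)*5],0)
B=np.array([.5107,.1885,0]);X=np.array([.322,.947,0]);Y=np.array([-.947,.322,0])
print('tcp',pj(np.array([.531,.227,.0463])))
Hh=B+42e-3*X+[0,0,.032]; print('base',pj(Hh+[0,0,.004]))
for s in (.46,.2,0,-.2,-.46): print(s,pj(Hh+Y*.032*np.sin(s)+[0,0,.032*np.cos(s)]))
print('corners',[pj(B+x*X+y*Y+[0,0,.034]) for x,y in ((.075,-.045),(-.075,-.045),(-.075,.045))])
E
```

```text
tcp [695. 202.]
base [688. 207.]
0.46 [683. 162.]
0.2 [688. 167.]
0 [692. 173.]
-0.2 [696. 180.]
-0.46 [701. 192.]
corners [array([767., 248.]), array([530., 298.]), array([483., 199.])]
```

```bash
python3 - <<'E'
from h import *
p,d=read_camera('scene'); c=calibration('scene')
np.savez('pics/s5.npz',p=p,d=d)
for a,b in [(710,182),(705,180),(715,180),(712,165),(688,180),(689,190),(690,200),(690,207),(660,225),(600,280)]:
    u,v=(a-400)/5+260,b/5+110; z=d[int(round(v)),int(round(u))]; o,r=rays(c,[u,v]); P=o+r[0]*z
    print(a,b,round(float(z),3),np.round(P*1000),p[int(round(v)),int(round(u))])
for t,pts in (('w2',[(190,100),(165,30)]),('w4',[(200,170),(320,170)])):
    p,d,c=load(t)
    for u,v in pts:
        o,r=rays(c,[u,v]); q=r[0]; K=c['intrinsics']; a=np.hypot(u-K[0,2],v-K[1,2])/K[0,0]; print(t,np.round((o+q*d[v,u]/np.cos(a))*1000))
p,d,c=load('w5'); print(np.round(d[205:235:3,254],3),np.round(d[205:235:3,248],3)); o,r=rays(c,[[254,219]]);print(o)
E
```

```text
710 182 1.091 [542. 225.  71.] [73 78 71]
705 180 1.093 [539. 224.  71.] [62 60 59]
715 180 1.092 [543. 229.  71.] [114 117 113]
712 165 1.083 [541. 226.  83.] [45 44 45]
688 180 1.122 [518. 232.  52.] [89 54 50]
689 190 1.123 [521. 231.  46.] [98 22 21]
690 200 1.125 [524. 230.  41.] [98 19 22]
690 207 1.127 [525. 229.  37.] [95 26 27]
660 225 1.121 [525. 206.  34.] [167 174 172]
600 280 1.092 [540. 147.  32.] [164 170 168]
w2 [492. 244.  35.]
w2 [578. 281.   2.]
w4 [559. 262.  -0.]
w4 [539. 175.  35.]
[0.207 0.207 0.208 0.207 0.21  0.21  0.17  0.166 0.163 0.159] [0.207 0.208 0.208 0.208 0.211 0.169 0.166 0.161 0.159 0.154]
[0.60785912 0.19950346 0.22842101]
```

```bash
python3 - <<'E'
from h import *
for t in ('w5','w1'):
    p,d,c=load(t); K=c['intrinsics']; H=c['hand_eye']
    v,u=np.mgrid[200:300,160:345]; u=u.ravel();v=v.ravel(); z=d[v,u]
    q=np.c_[u-K[0,2],v-K[1,2]]/K[0,0]; r=np.linalg.norm(q,axis=1)+1e-12
    D=np.c_[q[:,0]/r*np.tan(r),-q[:,1]/r*np.tan(r),-np.ones(len(r))]*z[:,None]
    T=D@H[:3,:3].T+H[:3,3]
    m=(abs(T[:,1])<.045)&(abs(T[:,0])<.03)&(T[:,2]<.01)&(T[:,2]>-.07)
    T=T[m]; uv=np.c_[u,v][m]; 
    print(t,np.round(observe()['opening'],4),len(T)); 
    for lo in np.arange(-.05,.01,.005):
        s=T[(T[:,2]>=lo)&(T[:,2]<lo+.005)]
        if len(s): print(round(lo,3),len(s),np.round(s.min(0),3),np.round(s.max(0),3))
E
```

```text
w5 0.0005 1364
-0.05 98 [ 0.009 -0.015 -0.05 ] [ 0.012  0.018 -0.045]
-0.045 288 [ 0.009 -0.016 -0.045] [ 0.012  0.019 -0.04 ]
-0.04 252 [ 0.01  -0.015 -0.04 ] [ 0.012  0.018 -0.035]
-0.035 173 [ 0.01  -0.012 -0.035] [ 0.012  0.016 -0.03 ]
-0.03 94 [ 0.01  -0.008 -0.03 ] [ 0.012  0.01  -0.025]
-0.025 14 [ 0.01  -0.003 -0.025] [ 0.012  0.006 -0.023]
0.005 163 [-0.017 -0.03   0.008] [0.011 0.045 0.01 ]
w1 0.0005 2070
-0.05 233 [-0.004 -0.027 -0.05 ] [ 0.012  0.03  -0.045]
-0.045 317 [-0.007 -0.029 -0.045] [ 0.012  0.032 -0.04 ]
-0.04 291 [-0.009 -0.029 -0.04 ] [ 0.012  0.032 -0.035]
-0.035 224 [-0.01  -0.027 -0.035] [ 0.012  0.028 -0.03 ]
-0.03 122 [-0.009 -0.021 -0.03 ] [ 0.012  0.024 -0.025]
-0.025 25 [-0.002 -0.017 -0.025] [ 0.011  0.02  -0.023]
```

Both the scene and wrist depth agree: the real fingertips sit about 22 mm above the reported TCP, so the fingers passed over the toggle, which is still on. I'll back off, go 21 mm lower and push again.

>>> {"api": "send_rows", "payload": {
  "targets": [
    [0,-0.0209,0.0071,0,0],
    [0,-0.0209,0.0071,0,0],
    [0,0,0,0,0],
    [0,0,0,-0.021,0],
    [0,0,0,0,0]
  ]
}}

```text
time: 5.75
tool_pos: [0.4884, 0.2408, 0.0237]
tool_rot: [3.14, 0.002, -0.327]
contact_force: [-0.4, -0.7, 0.8]
opening: 0.0003
grip_force: 0.0
```

>>> {"api": "send_rows", "payload": {
  "targets": [
    [0,0.0076,-0.0026,0,0],
    [0,0.0057,-0.0019,0,0],
    [0,0.0038,-0.0013,0,0],
    [0,0.0038,-0.0013,0,0]
  ]
}}

```text
time: 6.15
tool_pos: [0.511, 0.2345, 0.0259]
tool_rot: [-3.141, -0.001, -0.328]
contact_force: [-2.4, 3.4, 4.7]
opening: 0.0007
grip_force: 2.7
```

>>> {"api": "send_rows", "payload": {
  "targets": [
    [0,0.0038,-0.0013,0,0],
    [0,0.0019,-0.0006,0,0],
    [0,0,0,0,0]
  ]
}}

```text
time: 6.45
tool_pos: [0.5164, 0.2323, 0.0254]
tool_rot: [-3.141, -0.001, -0.327]
contact_force: [-0.6, 1.9, 2.4]
opening: 0.0009
grip_force: 1.7
```

>>> {"api": "send_rows", "payload": {
  "targets": [
    [0,0.0014,-0.0005,0,0],
    [0,0,0,0,0]
  ]
}}

```text
time: 6.65
tool_pos: [0.5174, 0.2319, 0.0253]
tool_rot: [-3.142, -0.0, -0.327]
contact_force: [-1.1, 1.4, 3.5]
opening: 0.0007
grip_force: 2.2
```

>>> {"api": "send_rows", "payload": {
  "targets": [
    [0,0.0019,-0.0006,0,0],
    [0,0,0,0,0]
  ]
}}

```text
time: 6.85
tool_pos: [0.518, 0.2316, 0.0251]
tool_rot: [3.141, 0.002, -0.327]
contact_force: [-4.9, 4.9, 6.4]
opening: 0.0003
grip_force: 4.3
```

>>> {"api": "send_rows", "payload": {
  "targets": [
    [0,0.0014,-0.0005,0,0],
    [0,0,0,0,0]
  ]
}}

```text
time: 7.05
tool_pos: [0.5182, 0.2315, 0.0251]
tool_rot: [3.141, 0.005, -0.327]
contact_force: [-9.2, 6.6, 7.3]
opening: 0.0002
grip_force: 6.2
```

>>> {"api": "send_rows", "payload": {
  "targets": [
    [0,0.0014,-0.0005,0,0],
    [0,0,0,0,0]
  ]
}}

```text
time: 7.25
tool_pos: [0.5184, 0.2314, 0.025]
tool_rot: [3.14, 0.007, -0.327]
contact_force: [-12.9, 8.6, 9.7]
opening: 0.0005
grip_force: 8.2
```

```bash
python3 red.py w6
```

```text
[0.51835034 0.23141913 0.02498362] [-12.77343499   8.47689197   9.18542011]
[209 246] [224 260] [216.23684211 252.97894737]
-0.2 [219.42064206 227.60753231]
-0.3 [213.35120627 221.73729413]
-0.4 [207.31093095 215.75553262]
-0.46 [203.74308841 212.15452178]
```

Firm stop reached (force rises, no motion). I'll back off and verify.

>>> {"api": "send_rows", "payload": {
  "targets": [
    [0,-0.019,0.0065,0,0],
    [0,-0.019,0.0065,0.02,0],
    [0,-0.02,-0.01,0.04,0],
    [0,-0.02,-0.02,0.04,0],
    [0,0,0,0,0]
  ]
}}

```text
time: 7.8
tool_pos: [0.4447, 0.2122, 0.1297]
tool_rot: [-3.139, -0.007, -0.327]
contact_force: [0.5, 0.4, -0.7]
opening: 0.0005
grip_force: 0.0
```

```bash
python3 - <<'E'
from h import *
p,d,c=save('wrist','w7'); print(c['tp'],c['tr'])
hsv=cv2.cvtColor(p,cv2.COLOR_RGB2HSV).astype(int)
B=np.array([.5107,.1885,0]);X=np.array([.322,.947,0]);Y=np.array([-.947,.322,0])
P=lambda s,r=.032:B+42e-3*X+Y*(r*np.sin(s))+[0,0,.032+r*np.cos(s)]
n=proj(c,[P(0,.02)])[0].round().astype(int); print(n)
m=((hsv[...,0]<8)|(hsv[...,0]>172))&(hsv[...,1]>130)&(hsv[...,2]>40); yy,xx=np.mgrid[:384,:512]; m&=np.hypot(xx-n[0],yy-n[1])<35
a=np.argwhere(m)[:,::-1]; print(a.min(0),a.max(0))
for s in (.46,-.3,-.4,-.46): print(s,proj(c,[P(s),P(s,.004)]).round(1).tolist())
b=boxpose('w7'); print(np.round(b,1))
cv2.imwrite('pics/w7v.png',cv2.resize(p[max(0,n[1]-90):n[1]+90,n[0]-60:n[0]+180],(800,600),interpolation=cv2.INTER_CUBIC)[:,:,::-1])
E
```

```text
[0.44470773 0.21222159 0.1296822 ] [-3.13881082 -0.00652779 -0.32723615]
[206 109]
[200  93] [212 112]
0.46 [[205.1, 126.0], [209.2, 110.1]]
-0.3 [[204.1, 98.4], [209.1, 107.0]]
-0.4 [[204.3, 94.9], [209.1, 106.6]]
-0.46 [[204.4, 92.8], [209.1, 106.3]]
[511.2 188.9 150.5  89.9  71.2]
```

View pics/w7v.png

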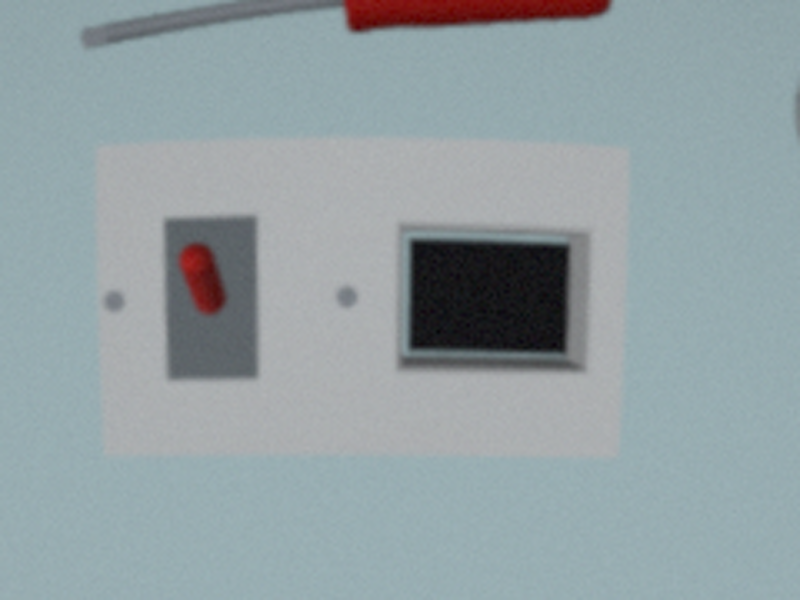

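The toggle is at (203,275) in the crop, now leaning to the far side: off. The recess rim spans (400,225)–(588,370). The measured module yaw is 104° with the pointer at about 166°, so next I take the tool round to the module at yaw ≈2.9.

>>> {"api": "send_rows", "payload": {
  "targets": [
    [0.25,-0.008,0,0.02,0.15],
    [0.25,-0.008,0,0.02,0.15],
    [0.25,-0.008,0,0.02,0.15],
    [0.25,-0.008,0,0.02,0.15],
    [0.25,-0.008,0,0.02,0.15]
  ]
}}

```text
time: 8.35
tool_pos: [0.4038, 0.2129, 0.2246]
tool_rot: [3.141, 0.002, 0.429]
contact_force: [0.4, 0.0, 0.8]
opening: 0.0227
grip_force: 0.0
```

>>> {"api": "send_rows", "payload": {
  "targets": [
    [0.25,0,-0.036,0,0.15],
    [0.25,0,-0.036,0,0.15],
    [0.25,0,-0.036,0,0.15],
    [0.25,0,-0.036,0,0.15],
    [0.25,0,-0.036,0,0.15]
  ]
}}

```text
time: 8.85
tool_pos: [0.4044, 0.0429, 0.224]
tool_rot: [-3.14, 0.001, 1.131]
contact_force: [-0.9, -0.3, 0.1]
opening: 0.0231
grip_force: 0.0
```

>>> {"api": "send_rows", "payload": {
  "targets": [
    [0.25,0,-0.036,0,0.15],
    [0.25,0,-0.036,0,0.15],
    [0.25,0,-0.036,0,0.15],
    [0.25,0,-0.036,0,0.15],
    [0.25,0,-0.036,0,0.15]
  ]
}}

```text
time: 9.35
tool_pos: [0.4047, -0.1255, 0.224]
tool_rot: [-3.14, -0.001, 1.832]
contact_force: [0.5, -0.1, -0.1]
opening: 0.0227
grip_force: 0.0
```

>>> {"api": "send_rows", "payload": {
  "targets": [
    [0.25,0.026,-0.007,-0.015,0.15],
    [0.25,0.026,-0.007,-0.015,0.15],
    [0.25,0.026,-0.007,-0.015,0.15],
    [0.25,0.026,-0.007,-0.015,0.15],
    [0.25,0.026,-0.007,-0.015,0.15]
  ]
}}

```text
time: 9.85
tool_pos: [0.5357, -0.1594, 0.1477]
tool_rot: [-3.141, -0.002, 2.582]
contact_force: [-0.2, -0.1, 0.2]
opening: 0.0227
grip_force: 0.0
```

>>> {"api": "send_rows", "payload": {
  "targets": [
    [0.25,0.026,-0.007,-0.015,0.15],
    [0.25,0.026,-0.007,-0.015,0.074],
    [0.25,0,0,0,0],
    [0.25,0,0,0,0]
  ]
}}

```text
time: 10.25
tool_pos: [0.5862, -0.1727, 0.1179]
tool_rot: [-3.141, -0.004, 2.799]
contact_force: [-1.0, -0.1, 0.3]
opening: 0.023
grip_force: 0.0
```

```bash
python3 - <<'E'
from h import *
p,d,c=save('wrist','w8'); print(c['tp'],c['tr'],observe()['qpos'],observe()['opening'])
n=proj(c,[[.534,-.181,.029]])[0]; print(n)
r,g=module('w8',.029); print(np.round(r,1),np.round(g,1))
hsv=cv2.cvtColor(p,cv2.COLOR_RGB2HSV).astype(int); yy,xx=np.mgrid[:384,:512]
m=(hsv[...,2]>110)&(hsv[...,1]<60)&(np.hypot(xx-n[0],yy-n[1])<22); a=np.argwhere(m)[:,::-1]; print(len(a),a.mean(0))
if len(a)>3:
    P=onz(c,a,.0485)*1000; u,s,v=np.linalg.svd(P[:,:2]-P[:,:2].mean(0)); print(P.mean(0),s,np.degrees(np.arctan2(v[0,1],v[0,0])))
n=n.round().astype(int); x0=max(0,n[0]-80);y0=max(0,n[1]-60);print(x0,y0)
cv2.imwrite('pics/w8v.png',cv2.resize(p[y0:y0+120,x0:x0+160],(800,600),interpolation=cv2.INTER_CUBIC)[:,:,::-1])
E
```

```text
[ 0.58621065 -0.17268482  0.11791466] [-3.14143989 -0.00382789  2.79912224] [-4.11611980e-01  5.71956290e-01  1.39059884e+00 -3.02123921e-04
  1.18136115e+00 -1.63973847e+00] 0.023111977059815936
[228.58273742 132.90734178]
[ 533.8 -179.8   49.5   34.8  103.6] [ 529.5 -162.5   29. ]
75 [225.50666667 128.12      ]
[ 527.59304227 -179.6170694    48.5       ] [64.91633017 25.59262848] 5.70720585364323
149 73
```

View pics/w8v.png

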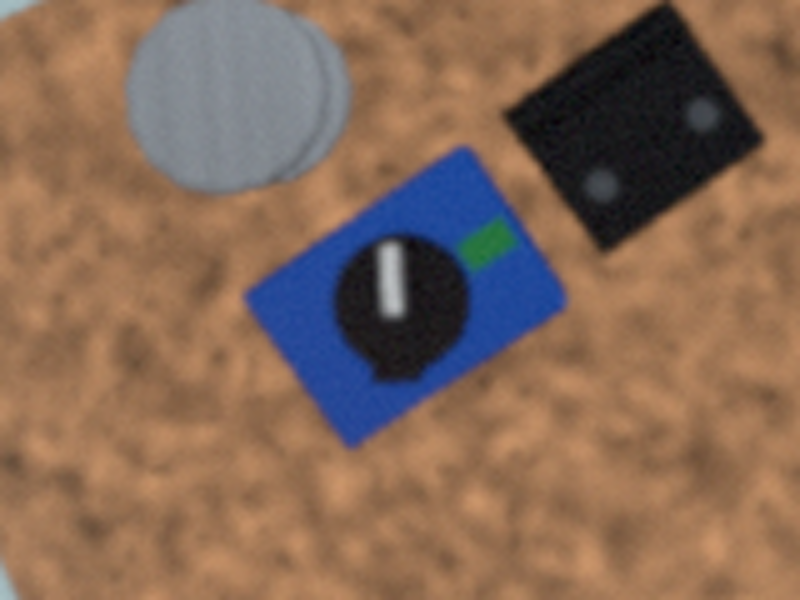

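```bash
python3 - <<'E'
from h import *
p,d,c=load('w8'); f=lambda u,v:[u/5+149,v/5+73]
P=onz(c,[f(393.5,318),f(389.5,242),f(397,378),f(403,307),f(466,147),f(567,300),f(352,447),f(246,297)],.0485)*1000; print(P[:3])
dd=P[1]-P[2]; print(np.degrees(np.arctan2(dd[1],dd[0])),np.linalg.norm(dd),(P[1]+P[2])/2)
Q=onz(c,[f(466,147),f(567,300),f(352,447),f(246,297)],.029)*1000; print(Q,Q.mean(0)); x=Q[0]+Q[1]-Q[2]-Q[3]; print(np.degrees(np.arctan2(x[1],x[0])))
print('disc',onz(c,[f(402,303)],.033)*1000)
E
```

```text
[[ 535.07545778 -180.41570789   48.5       ]
 [ 522.59770529 -176.48452694   48.5       ]
 [ 545.05352492 -183.5244677    48.5       ]]
162.59369597228343 23.533478305947366 [ 533.8256151  -180.00449732   48.5       ]
[[ 511.93962087 -159.69261016   29.        ]
 [ 544.57693479 -151.86413158   29.        ]
 [ 557.07906244 -198.96261685   29.        ]
 [ 523.6226167  -207.37102644   29.        ]] [ 534.3045587  -179.47259626   29.        ]
104.31520874538388
disc [[ 534.5112462  -180.03041742   33.        ]]
```

>>> {"api": "send_rows", "payload": {
  "targets": [
    [0.25,-0.026,-0.0036,0,0.041],
    [0.25,-0.0262,-0.0036,0,0],
    [0.25,0,0,-0.03,0],
    [0.25,0,0,-0.03,0],
    [0.25,0,0,-0.018,0]
  ]
}}

```text
time: 10.8
tool_pos: [0.5332, -0.1796, 0.0415]
tool_rot: [3.142, -0.001, 2.84]
contact_force: [0.5, 0.7, 0.4]
opening: 0.0229
grip_force: 0.0
```

>>> {"api": "send_rows", "payload": {
  "targets": [
    [0.25,0,0,0,0],
    [0.25,0,0,0,0]
  ]
}}

```text
time: 11.0
tool_pos: [0.5347, -0.18, 0.0432]
tool_rot: [-3.141, 0.001, 2.841]
contact_force: [0.6, -0.0, 0.9]
opening: 0.023
grip_force: 0.0
```

>>> {"api": "send_rows", "payload": {
  "targets": [
    [0.25,-0.0005,0,-0.012,0],
    [0.25,0,0,-0.012,0],
    [0.25,0,0,-0.005,0],
    [0.25,0,0,0,0],
    [0.25,0,0,0,0]
  ]
}}

```text
time: 11.5
tool_pos: [0.5342, -0.1799, 0.0132]
tool_rot: [3.141, -0.0, 2.841]
contact_force: [-0.2, 0.2, -0.1]
opening: 0.0231
grip_force: 0.0
```

>>> {"api": "send_rows", "payload": {
  "targets": [
    [0.25,0,0,-0.0015,0],
    [0.25,0,0,0,0]
  ]
}}

```text
time: 11.7
tool_pos: [0.5343, -0.1799, 0.0119]
tool_rot: [3.142, 0.0, 2.841]
contact_force: [-0.0, -0.2, 0.5]
opening: 0.0227
grip_force: 0.0
```

No contact so far. I'll close on the bar.

>>> {"api": "send_rows", "payload": {
  "targets": [
    [0,0,0,0,0],
    [0,0,0,0,0],
    [0,0,0,0,0],
    [0,0,0,0,0]
  ],
  "grip_force": 30
}}

```text
time: 12.1
tool_pos: [0.5343, -0.1798, 0.0119]
tool_rot: [3.141, 0.0, 2.841]
contact_force: [0.5, 0.8, 0.6]
opening: 0.0088
grip_force: 30.0
```

>>> {"api": "send_rows", "payload": {
  "targets": [
    [0,0,0,0.01,0],
    [0,0,0,0.01,0],
    [0,0,0,0,0]
  ]
}}

```text
time: 12.4
tool_pos: [0.5353, -0.1805, 0.0337]
tool_rot: [-3.141, 0.003, 2.841]
contact_force: [-1.2, 0.1, -0.8]
opening: 0.0088
grip_force: 30.0
```

>>> {"api": "send_rows", "payload": {
  "targets": [
    [0,0,0,0.03,0],
    [0,0,0,0.04,0],
    [0,0,0,0.04,0],
    [0,-0.01,0,0.04,0],
    [0,-0.02,0,0.04,0]
  ]
}}

```text
time: 12.9
tool_pos: [0.5043, -0.1798, 0.2234]
tool_rot: [3.142, 0.001, 2.842]
contact_force: [-0.3, -0.7, -0.1]
opening: 0.0089
grip_force: 30.0
```

>>> {"api": "send_rows", "payload": {
  "targets": [
    [0,-0.035,0.01,0,-0.057],
    [0,-0.035,0.01,0,-0.057],
    [0,-0.025,0.025,0,-0.057],
    [0,0,0.033,0,-0.057],
    [0,0,0.033,0,-0.057]
  ]
}}

```text
time: 13.4
tool_pos: [0.4084, -0.0682, 0.2223]
tool_rot: [3.141, 0.001, 2.552]
contact_force: [0.6, -0.6, -2.6]
opening: 0.0086
grip_force: 30.0
```

>>> {"api": "send_rows", "payload": {
  "targets": [
    [0,0,0.033,0,-0.057],
    [0,0,0.033,0,-0.057],
    [0,0,0.033,0,-0.057],
    [0,0,0.033,0,-0.057],
    [0,0,0.033,0,-0.06]
  ]
}}

```text
time: 13.9
tool_pos: [0.4089, 0.0975, 0.2221]
tool_rot: [3.141, 0.0, 2.266]
contact_force: [0.7, -0.2, -1.2]
opening: 0.009
grip_force: 30.0
```

>>> {"api": "send_rows", "payload": {
  "targets": [
    [0,0.02,0.03,0,0],
    [0,0.03,0.02,0,0],
    [0,0.03,0,0,0],
    [0,0,0,0,0],
    [0,0,0,0,0]
  ]
}}

```text
time: 14.4
tool_pos: [0.4887, 0.146, 0.2213]
tool_rot: [-3.14, -0.001, 2.268]
contact_force: [-0.3, -0.8, -0.3]
opening: 0.0085
grip_force: 30.0
```

```bash
python3 - <<'E'
from h import *
p,d,c=save('wrist','w9'); print(c['tp'],c['tr'],observe()['opening'])
cv2.imwrite('pics/w9v.png',cv2.resize(p,(800,600),interpolation=cv2.INTER_CUBIC)[:,:,::-1])
E
```

```text
[0.48873217 0.14602654 0.22129854] [-3.14041450e+00 -7.68096185e-04  2.26802493e+00] 0.00855783381728906
```

View pics/w9v.png

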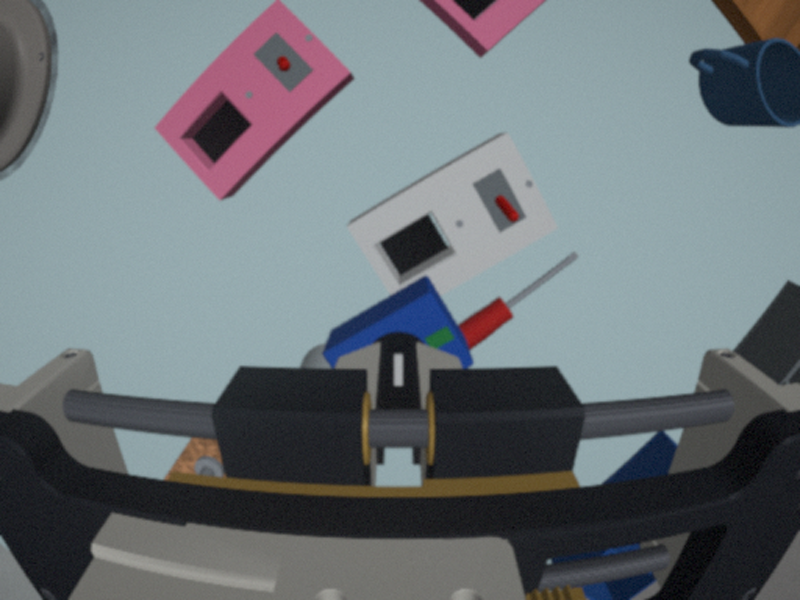

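Wrist view: the module hangs level in the fingers, mark at (440,337) on the toggle side. The box is at (450,215), toggle off at (507,208), and the recess is at (415,245). The remaining checks are numeric.

```bash
cat > held.py <<'E'
from h import *
import sys
def held(t,gap=-.0089):
    p,d,c=load(t); hsv=cv2.cvtColor(p,cv2.COLOR_RGB2HSV).astype(int)
    b=(hsv[...,0]>103)&(hsv[...,0]<130)&(hsv[...,1]>120)&(hsv[...,2]>30); b[:165]=0; b[240:]=0; b[:,:195]=0;b[:,315:]=0
    k=blob(b,np.array([255,205])); m=np.zeros(b.shape,np.uint8); cv2.drawContours(m,[k],-1,1,-1)
    cols=[u for u in range(195,315) if m[:,u].any()]; top=np.array([[u,np.argmax(m[:,u])-.5] for u in cols])
    i=np.argmin(top[:,1]); z=c['tp'][2]+gap; P=onz(c,top,z)[:,:2]*1000
    out=[]
    for s in (P[4:i-4],P[i+4:-4]):
        l=cv2.fitLine(s.astype(np.float32),cv2.DIST_HUBER,0,.01,.01).ravel(); out.append(l)
    l1,l2=out; A=np.c_[l1[:2],-l2[:2]]; t_=np.linalg.solve(A,l2[2:]-l1[2:]); K=l1[2:]+t_[0]*l1[:2]
    a=[np.degrees(np.arctan2(l[1],l[0]))%180 for l in out]
    print('corner px',top[i],'edges deg',np.round(a,1),'corner',np.round(K,1),'n',i,len(P))
    return c,a,K
if __name__=='__main__':
    c,a,K=held(sys.argv[1])
    for y in (a[0],a[1]+90):
        th=np.radians(y%180); X=np.array([np.cos(th),np.sin(th)]);Y=np.array([-X[1],X[0]])
        print(y%180,'centre-tcp',np.round(K-25*X-18*Y-c['tp'][:2]*1000,1))
E
python3 held.py w9
python3 -c "
from h import *
print(np.round(boxpose('w9'),1))"
```

```text
corner px [270.  177.5] edges deg [ 71.8 161.5] corner [480.2 173.2] n 63 95
71.77743 centre-tcp [ 0.8 -2.2]
71.54294 centre-tcp [ 0.7 -2.3]
[509.7 189.3 150.4  92.5  71.1]
```

```bash
cat > boxl.py <<'E'
from h import *
import sys
def boxline(t,B0=np.array([510.6,188.9]),yaw=71.15,verb=0,xr=(-30,70),yr=(-30,38)):
    """sub-pixel brightness edges of the top face (z=34): y=+45 and x=+75, in mm"""
    p,d,c=load(t); S=cv2.GaussianBlur(p.astype(np.float32),(0,0),.8)
    sat=S.max(2)-S.min(2); V=S.mean(2)
    th=np.radians(yaw);X=np.array([np.cos(th),np.sin(th)]);Y=np.array([-X[1],X[0]])
    res={}
    for nm,ax,rng in (('y45',Y,np.arange(*xr,3)),('x75',X,np.arange(*yr,3))):
        e=[]
        for s in rng:
            o=np.arange(-8,8.01,.25); base=(B0+s*X+45*Y) if nm=='y45' else (B0+75*X+s*Y)
            W=np.c_[base+o[:,None]*ax,np.full(len(o),34.)]/1000
            uv=proj(c,W).astype(np.float32); f=lambda I:cv2.remap(I,uv[:,0].copy(),uv[:,1].copy(),cv2.INTER_LINEAR).ravel()
            a=f(S[...,0].copy()); g=np.abs(np.gradient(a)); g[:3]=0;g[-3:]=0
            i=g.argmax(); w=slice(max(0,i-6),i+7); e.append((o[w]*g[w]).sum()/g[w].sum())
            if verb and len(e)==len(rng)//2: print(nm,np.round(a[::4]))
        e=np.array(e); k=np.polyfit(rng,e,1); r=e-np.polyval(k,rng); ok=abs(r-np.median(r))<1.5; k=np.polyfit(rng[ok],e[ok],1)
        res[nm]=(np.median(e[ok]),np.degrees(np.arctan(k[0])),ok.sum(),len(e),r[ok].std())
    print(t,{k:np.round(v,2) for k,v in res.items()})
    return res
if __name__=='__main__': boxline(sys.argv[1],verb=1)
E
for t in w2 w7 w9; do python3 boxl.py $t; done
```

```text
y45 [172. 172. 172. 172. 172. 171. 170. 166. 161. 156. 153. 152. 152. 152.
 152. 152. 152.]
x75 [152. 137. 127. 123. 124. 131. 145. 156. 159. 154. 151. 149. 148. 148.
 148. 148. 148.]
w2 {'y45': array([-1.0e-02, -1.0e-02,  3.4e+01,  3.4e+01,  2.3e-01]), 'x75': array([ 2.5e-01, -1.0e-02,  2.0e+01,  2.3e+01,  2.1e-01])}
y45 [172. 172. 171. 171. 171. 171. 170. 167. 161. 156. 153. 153. 153. 153.
 153. 152. 152.]
x75 [153. 137. 127. 122. 123. 130. 144. 155. 159. 155. 152. 151. 151. 151.
 151. 151. 150.]
w7 {'y45': array([-3.0e-02, -1.0e-01,  3.4e+01,  3.4e+01,  2.4e-01]), 'x75': array([ 0.19,  0.2 , 21.  , 23.  ,  0.21])}
y45 [168. 168. 168. 169. 168. 167. 163. 153. 137. 127. 125. 134. 142. 147.
 148. 149. 149.]
x75 [150. 139. 131. 124. 127. 135. 145. 152. 155. 154. 151. 150. 150. 149.
 149. 149. 149.]
w9 {'y45': array([-0.39, -0.09, 34.  , 34.  ,  0.13]), 'x75': array([ 0.17, -0.08, 20.  , 23.  ,  0.29])}
```

>>> {"api": "send_rows", "payload": {
  "targets": [
    [0,0.009,0.009,-0.03,-0.009],
    [0,0,0,-0.035,0],
    [0,0,0,-0.035,0],
    [0,0,0,-0.035,0],
    [0,0,0,-0.025,0]
  ]
}}

```text
time: 14.95
tool_pos: [0.4963, 0.1546, 0.0603]
tool_rot: [-3.14, -0.001, 2.259]
contact_force: [0.2, 0.6, -0.5]
opening: 0.0089
grip_force: 30.0
```

>>> {"api": "send_rows", "payload": {
  "targets": [
    [0,0,0,0,0],
    [0,0,0,0,0],
    [0,0,0,0,0]
  ]
}}

```text
time: 15.25
tool_pos: [0.4992, 0.1552, 0.0637]
tool_rot: [3.139, 0.002, 2.259]
contact_force: [-0.3, -0.0, -1.9]
opening: 0.0091
grip_force: 30.0
```

```bash
python3 - <<'E'
from h import *
p,d,c=save('wrist','w10'); print(c['tp'],c['tr'])
E
python3 held.py w10; python3 boxl.py w10
```

```text
[0.49919227 0.15524372 0.06371442] [3.13866886e+00 1.65549934e-03 2.25900535e+00]
corner px [272.  175.5] edges deg [ 72.8 157.9] corner [490.  184.3] n 65 95
72.77859 centre-tcp [ 0.6 -0.1]
67.918076 centre-tcp [-1.9 -0.8]
y45 [165. 165. 165. 165. 164. 164. 162. 149. 121. 103. 107. 125. 142. 146.
 146. 146. 146.]
x75 [141. 121. 114. 113. 113. 119. 134. 151. 154. 149. 146. 145. 145. 145.
 145. 145. 145.]
w10 {'y45': array([-0.41, -0.08, 34.  , 34.  ,  0.05]), 'x75': array([ 0.29,  0.18, 21.  , 23.  ,  0.15])}
```

```bash
cat > heldl.py <<'E'
from h import *
import sys
def run(t,off=(0,0),yaw=71.2,gap=-.0089):
    p,d,c=load(t); S=cv2.GaussianBlur(p.astype(np.float32),(0,0),.6); I=S[...,2]-S[...,0]
    th=np.radians(yaw);X=np.array([np.cos(th),np.sin(th)]);Y=np.array([-X[1],X[0]]); M=c['tp'][:2]*1000+off; z=c['tp'][2]*1000+gap*1000
    out=[]
    for nm,ax,bx,h,rng in (('y18',Y,X,18,np.arange(-20,21,2.)),('x25',X,Y,25,np.arange(-4,15,2.))):
        e=[]
        for s in rng:
            o=np.arange(-7,7.01,.2); W=np.c_[M+s*bx+h*ax+o[:,None]*ax,np.full(len(o),z)]/1000
            uv=proj(c,W).astype(np.float32); a=cv2.remap(I,uv[:,0].copy(),uv[:,1].copy(),cv2.INTER_LINEAR).ravel()
            g=-np.gradient(a); g[g<0]=0; g[:3]=0;g[-3:]=0; i=g.argmax(); w=slice(max(0,i-5),i+6); e.append((o[w]*g[w]).sum()/(g[w].sum()+1e-9))
        e=np.array(e); ok=abs(e-np.median(e))<1.5; k=np.polyfit(rng[ok],e[ok],1)
        sgn=-1 if nm=='x25' else 1
        out.append(np.polyval(k,0)); print(t,nm,'edge off at mid',round(out[-1],2),'rot deg',round(sgn*np.degrees(k[0]),2),ok.sum(),len(e),np.round(a[::6]))
    v=out[0]*Y+out[1]*X; print('  module-tcp offset XY(box axes):',np.round([out[1],out[0]],2),'world',np.round(v+off,2))
for t in sys.argv[1:]: run(t)
E
python3 heldl.py w9 w10
```

```text
w9 y18 edge off at mid -1.14 rot deg 0.25 21 21 [70. 65. 60. 59. 54. 32. 10.  4.  2.  2.  3.  3.]
w9 x25 edge off at mid -1.86 rot deg -0.12 10 10 [60. 59. 60. 73. 59. 16.  5.  5.  5.  5.  4.  4.]
  module-tcp offset XY(box axes): [-1.86 -1.14] world [ 0.48 -2.13]
w10 y18 edge off at mid -0.59 rot deg 0.18 21 21 [65. 60. 56. 56. 53. 39. 12.  4.  4.  4.  3.  4.]
w10 x25 edge off at mid -1.42 rot deg -0.61 10 10 [55. 54. 57. 66. 71. 34. 15.  8.  5.  6.  5.  5.]
  module-tcp offset XY(box axes): [-1.42 -0.59] world [ 0.1  -1.53]
```

>>> {"api": "send_rows", "payload": {
  "targets": [
    [0,-0.0005,-0.0006,-0.005,0],
    [0,0,0,-0.008,0],
    [0,0,0,-0.006,0],
    [0,0,0,0,0],
    [0,0,0,0,0]
  ]
}}

```text
time: 15.8
tool_pos: [0.4976, 0.1545, 0.0425]
tool_rot: [-3.141, -0.0, 2.259]
contact_force: [-0.1, -0.1, -1.6]
opening: 0.0087
grip_force: 30.0
```

>>> {"api": "send_rows", "payload": {
  "targets": [
    [0,0,0,-0.003,0],
    [0,0,0,-0.003,0],
    [0,0,0,0,0]
  ]
}}

```text
time: 16.1
tool_pos: [0.4976, 0.1545, 0.0364]
tool_rot: [-3.141, -0.0, 2.259]
contact_force: [-0.4, -1.1, -1.7]
opening: 0.0088
grip_force: 30.0
```

It has entered the recess without force. I'll centre slightly and continue down.

>>> {"api": "send_rows", "payload": {
  "targets": [
    [0,0.0006,0,-0.003,0],
    [0,0,0,-0.003,0],
    [0,0,0,-0.003,0],
    [0,0,0,0,0]
  ]
}}

```text
time: 16.5
tool_pos: [0.4978, 0.1545, 0.0272]
tool_rot: [-3.141, -0.001, 2.259]
contact_force: [0.4, 0.9, -1.6]
opening: 0.0088
grip_force: 30.0
```

>>> {"api": "send_rows", "payload": {
  "targets": [
    [0,0,0,-0.002,0],
    [0,0,0,-0.002,0],
    [0,0,0,0,0]
  ]
}}

```text
time: 16.8
tool_pos: [0.4984, 0.1546, 0.0238]
tool_rot: [3.141, 0.0, 2.259]
contact_force: [0.3, 0.6, -1.0]
opening: 0.0085
grip_force: 30.0
```

>>> {"api": "send_rows", "payload": {
  "targets": [
    [0,0,0,-0.002,0],
    [0,0,0,-0.001,0],
    [0,0,0,0,0]
  ]
}}

```text
time: 17.1
tool_pos: [0.4984, 0.1546, 0.0209]
tool_rot: [3.141, 0.0, 2.259]
contact_force: [-0.4, -0.4, 3.8]
opening: 0.0088
grip_force: 30.0
```

>>> {"api": "send_rows", "payload": {
  "targets": [
    [0,0,0,-0.002,0],
    [0,0,0,-0.001,0],
    [0,0,0,0,0]
  ]
}}

```text
time: 17.4
tool_pos: [0.4984, 0.1546, 0.0177]
tool_rot: [3.141, 0.0, 2.259]
contact_force: [-0.0, 0.6, 3.4]
opening: 0.0084
grip_force: 30.0
```

>>> {"api": "send_rows", "payload": {
  "targets": [
    [0,0,0,-0.0015,0],
    [0,0,0,-0.001,0],
    [0,0,0,0,0]
  ]
}}

```text
time: 17.7
tool_pos: [0.4986, 0.1546, 0.0166]
tool_rot: [3.141, 0.001, 2.259]
contact_force: [-4.4, -0.9, 16.3]
opening: 0.0088
grip_force: 30.0
```

>>> {"api": "send_rows", "payload": {
  "targets": [
    [0,0,0,-0.001,0],
    [0,0,0,-0.001,0],
    [0,0,0,0,0]
  ]
}}

```text
time: 18.0
tool_pos: [0.4988, 0.1546, 0.0164]
tool_rot: [3.14, 0.001, 2.259]
contact_force: [-9.4, -2.5, 33.6]
opening: 0.0089
grip_force: 30.1
```

Firm stop exactly at the predicted flush height (TCP z≈0.0165). I'll ease the force and turn clockwise ~1.015 rad.

>>> {"api": "send_rows", "payload": {
  "targets": [
    [0,0,0,0.0015,0],
    [0,0,0,0,0],
    [0,0,0,0,0]
  ]
}}

```text
time: 18.3
tool_pos: [0.4987, 0.1546, 0.0166]
tool_rot: [3.14, 0.001, 2.259]
contact_force: [-5.8, -1.9, 20.8]
opening: 0.0089
grip_force: 30.0
```

>>> {"api": "send_rows", "payload": {
  "targets": [
    [0,0,0,0,-0.1],
    [0,0,0,0,-0.1],
    [0,0,0,0,-0.1],
    [0,0,0,0,-0.1],
    [0,0,0,0,-0.1]
  ]
}}

```text
time: 18.8
tool_pos: [0.4985, 0.1545, 0.0166]
tool_rot: [3.14, 0.0, 1.755]
contact_force: [-6.2, -1.5, 21.7]
opening: 0.0088
grip_force: 30.0
```

>>> {"api": "send_rows", "payload": {
  "targets": [
    [0,0,0,0,-0.1],
    [0,0,0,0,-0.1],
    [0,0,0,0,-0.1],
    [0,0,0,0,-0.1],
    [0,0,0,0,-0.1]
  ]
}}

```text
time: 19.3
tool_pos: [0.4982, 0.1545, 0.0166]
tool_rot: [3.141, -0.0, 1.255]
contact_force: [-5.6, -1.3, 21.7]
opening: 0.0085
grip_force: 30.0
```

>>> {"api": "send_rows", "payload": {
  "targets": [
    [0,0,0,0,-0.015],
    [0,0,0,0,0],
    [0,0,0,0,0]
  ]
}}

```text
time: 19.6
tool_pos: [0.4982, 0.1545, 0.0166]
tool_rot: [3.141, -0.0, 1.244]
contact_force: [-7.3, -1.5, 22.3]
opening: 0.0087
grip_force: 30.0
```

>>> {"api": "send_rows", "payload": {
  "targets": [
    [0,0,0,0.001,0],
    [0.2,0,0,0,0],
    [0.2,0,0,0,0],
    [0.2,0,0,0,0]
  ]
}}

```text
time: 20.0
tool_pos: [0.498, 0.1545, 0.0153]
tool_rot: [-3.141, 0.0, 1.244]
contact_force: [-0.4, 0.2, 0.1]
opening: 0.0181
grip_force: 0.0
```

>>> {"api": "send_rows", "payload": {
  "targets": [
    [0.2,0,0,0.01,0],
    [0.2,0,0,0.03,0],
    [0.2,0,0,0.04,0],
    [0.2,0,0,0.04,0],
    [0.2,0,0,0.04,0]
  ]
}}

```text
time: 20.5
tool_pos: [0.498, 0.1545, 0.1779]
tool_rot: [3.141, -0.0, 1.244]
contact_force: [0.7, 0.4, -0.8]
opening: 0.0182
grip_force: 0.0
```

>>> {"api": "send_rows", "payload": {
  "targets": [
    [0.2,-0.02,-0.025,0,0],
    [0.2,-0.02,-0.025,0,0],
    [0.2,0,0,0,0],
    [0.2,0,0,0,0]
  ]
}}

```text
time: 20.9
tool_pos: [0.4585, 0.1044, 0.1765]
tool_rot: [3.14, -0.001, 1.243]
contact_force: [0.2, -0.0, 0.2]
opening: 0.0184
grip_force: 0.0
```

```bash
cat > chk.py <<'E'
from h import *
import sys
t=sys.argv[1]; p,d,c=save('wrist',t); print(c['tp'],c['tr'],observe()['contact_force'])
hsv=cv2.cvtColor(p,cv2.COLOR_RGB2HSV).astype(int);H,S,V=[hsv[...,i] for i in range(3)]
R=[.4986,.1531,.034]; n=proj(c,[R])[0]; yy,xx=np.mgrid[:384,:512]; win=np.hypot(xx-n[0],yy-n[1])<38
b=(H>105)&(H<130)&(S>120)&(V>40)&win; g=(H>50)&(H<95)&(S>90)&(V>40)&win
k=blob(b|g,n); print('module',np.round(rect(c,k,.034),1),'px',n)
G=onz(c,np.argwhere(g)[:,::-1],.034)*1000; print('green',len(G),G.mean(0).round(1))
hull=np.zeros(b.shape,np.uint8); cv2.fillConvexPoly(hull,cv2.convexHull(k),1); hull=cv2.erode(hull,np.ones((3,3)))
w=(S<70)&(V>90)&(hull>0)&~g&(np.hypot(xx-n[0],yy-n[1])<25); w=cv2.findContours(w.astype(np.uint8),0,1)[0]; 
w=max(w,key=cv2.contourArea); m=np.zeros(b.shape,np.uint8);cv2.drawContours(m,[w],-1,1,-1)
P=onz(c,np.argwhere(m)[:,::-1],.0535)*1000; u,s,v=np.linalg.svd(P[:,:2]-P[:,:2].mean(0)); print('pointer',len(P),P.mean(0).round(1),np.degrees(np.arctan2(v[0,1],v[0,0]))%180,s)
C=np.array(rect(c,k,.034)[:2]); dg=G.mean(0)[:2]-C; dp=P.mean(0)[:2]-C; print('dir green',np.degrees(np.arctan2(*dg[::-1])),'dir ptr',np.degrees(np.arctan2(*dp[::-1])))
# depth of module top vs box top
for nm,q in (('mod',[.4986-.012*.949*-1,.1531-.012*.32,.034]),('mod2',[.4986-.0135,.1531-.004,.034]),('box',[.5105,.1885,.034]),('box2',[.4986+.028,.1531-.009,.034])):
    a=proj(c,[q])[0].round().astype(int); o,r=rays(c,[a]); ang=np.hypot(*(a-c['intrinsics'][:2,2]))/c['intrinsics'][0,0]
    dd=np.median(d[a[1]-1:a[1]+2,a[0]-1:a[0]+2]); print(nm,((o+r[0]*dd/np.cos(ang))*1000).round(1),p[a[1],a[0]])
cv2.imwrite(f'pics/{t}.png',p[:,:,::-1])
E
python3 chk.py w11; python3 boxl.py w11|tail -1
```

```text
[0.45848786 0.10438418 0.17653453] [ 3.14034618e+00 -7.17026412e-04  1.24299428e+00] [ 0.14633452  0.03703624 -0.80322512]
module [498.2 154.1  48.3  34.9  71.4] px [274.682819   113.88987181]
green 45 [503.7 170.9  34. ]
pointer 49 [500.1 159.3  53.5] 72.64380556642382 [25.64529783  7.78292397]
dir green 71.99334606562137 dir ptr 70.11095496413779
mod [510.2 149.3  35. ] [ 25  51 112]
mod2 [485.1 149.4  34.4] [ 25  58 123]
box [510.5 188.2  34.8] [164 166 168]
box2 [526.  144.3  34.6] [165 168 170]
w11 {'y45': array([ 0.12, -0.12, 34.  , 34.  ,  0.36]), 'x75': array([ 0.3 ,  0.17, 21.  , 23.  ,  0.26])}
```

```bash
python3 - <<'E'
from h import *
p,d,c=load('w11'); B=np.array([.5108,.189,0]);X=np.array([.323,.9464,0]);Y=np.array([-.9464,.323,0])
hsv=cv2.cvtColor(p,cv2.COLOR_RGB2HSV).astype(int); n=proj(c,[B+.042*X+[0,0,.045]])[0]; yy,xx=np.mgrid[:384,:512]
m=((hsv[...,0]<8)|(hsv[...,0]>172))&(hsv[...,1]>130)&(hsv[...,2]>40)&(np.hypot(xx-n[0],yy-n[1])<25); a=np.argwhere(m)[:,::-1]; print('red mean',a.mean(0))
for s in (.46,-.35,-.46): print(s,proj(c,[B+.042*X+Y*.018*np.sin(s)+[0,0,.032+.018*np.cos(s)]]).round(1))
q,_=read_camera('top'); z=np.load('pics/top0.npz')['p']
D=cv2.absdiff(cv2.GaussianBlur(q,(0,0),1),cv2.GaussianBlur(z,(0,0),1)).max(2)>30
nn,l,st,ce=cv2.connectedComponentsWithStats(D.astype(np.uint8))
for i in range(1,nn):
    if st[i,4]>6: print(st[i],(ce[i]/.64).round())
E
```

```text
red mean [281.77857143  39.02857143]
0.46 [[268.2  38.9]]
-0.35 [[282.1  39.1]]
-0.46 [[283.8  39.3]]
[  113   170   399   214 31532] [487. 497.]
[312 187  18  14 194] [501. 302.]
[195 197   3   4   9] [306. 310.]
[214 199  14  11 110] [344. 319.]
[203 256   2   4   7] [318. 402.]
[223 261   5   5  20] [352. 411.]
[294 354  14  30 214] [471. 580.]
[247 364  15  20 216] [399. 587.]
```

```bash
python3 - <<'E'
from h import *
B=np.array([.5108,.189,0]);X=np.array([.323,.9464,0]);Y=np.array([-.9464,.323,0])
for t in ('w2','w7','w9','w10','w11'):
    p,d,c=load(t); hsv=cv2.cvtColor(p,cv2.COLOR_RGB2HSV).astype(int); n=proj(c,[B+.042*X+[0,0,.045]])[0]; yy,xx=np.mgrid[:384,:512]
    m=((hsv[...,0]<8)|(hsv[...,0]>172))&(hsv[...,1]>110)&(hsv[...,2]>35)&(np.hypot(xx-n[0],yy-n[1])<30)
    uv=np.argwhere(m)[:,::-1]; K=c['intrinsics']; o,r=rays(c,uv); a=np.linalg.norm(uv-K[:2,2],axis=1)/K[0,0]
    P=o+r*(d[uv[:,1],uv[:,0]]/np.cos(a))[:,None]-B-.042*X; yb=P@Y; z=P[:,2]; k=(z>.036)&(z<.07)
    # bar surface faces the camera; regress y on z and x-range
    f=np.polyfit(z[k],yb[k],1); print(t,k.sum(),'slope rad',np.arctan(f[0]).round(3),'y range mm',(np.percentile(yb[k],[2,50,98])*1000).round(1),'z98',np.percentile(z[k],98).round(4),'y at top', (yb[k][z[k]>np.percentile(z[k],80)].mean()*1000).round(1))
E
```

```text
w2 135 slope rad 0.532 y range mm [ 0.3  9.2 16.7] z98 0.0618 y at top 13.6
w7 179 slope rad -0.539 y range mm [-14.1  -6.4   2.8] z98 0.0633 y at top -10.9
w9 121 slope rad -0.527 y range mm [-12.9  -4.4   3.9] z98 0.0638 y at top -10.4
w10 397 slope rad -0.505 y range mm [-12.5  -4.3   3.3] z98 0.0627 y at top -10.3
w11 145 slope rad -0.524 y range mm [-13.7  -5.3   3.5] z98 0.0633 y at top -11.1
```

The off-angle measurement is slightly ambiguous (−0.36 to −0.46 rad). There's plenty of time, so I'll give the toggle one more confirming push.

>>> {"api": "send_rows", "payload": {
  "targets": [
    [0,0.003,0.0125,0,-0.143],
    [0,0.003,0.0125,0,-0.143],
    [0,0.003,0.0125,0,-0.143],
    [0,0.003,0.0125,0,-0.143],
    [0,0.003,0.0125,0,-0.143]
  ]
}}

```text
time: 21.5
tool_pos: [0.4738, 0.1684, 0.1755]
tool_rot: [-3.141, 0.0, 0.524]
contact_force: [1.1, -0.3, 0.8]
opening: 0.0005
grip_force: 0.0
```

>>> {"api": "send_rows", "payload": {
  "targets": [
    [0,0.003,0.0125,0,-0.143],
    [0,0.003,0.0125,0,-0.143],
    [0,0.003,0.0125,0,-0.143],
    [0,0.003,0.0125,0,-0.143],
    [0,0.003,0.0125,0,-0.143]
  ]
}}

```text
time: 22.0
tool_pos: [0.4887, 0.231, 0.1754]
tool_rot: [3.141, 0.0, -0.191]
contact_force: [0.5, -0.6, -0.8]
opening: 0.0006
grip_force: 0.0
```

>>> {"api": "send_rows", "payload": {
  "targets": [
    [0,0.001,0.0115,0,-0.141],
    [0,0,0,-0.03,0],
    [0,0,0,-0.03,0],
    [0,0,0,0,0],
    [0,0,0,0,0]
  ]
}}

```text
time: 22.5
tool_pos: [0.4895, 0.2416, 0.1158]
tool_rot: [3.141, 0.001, -0.326]
contact_force: [0.4, 0.6, 0.0]
opening: 0.0003
grip_force: 0.0
```

>>> {"api": "send_rows", "payload": {
  "targets": [
    [0,0,0,-0.03,0],
    [0,0,0,-0.03,0],
    [0,0,0,-0.02,0],
    [0,0,0,-0.006,0],
    [0,0,0,0,0]
  ]
}}

```text
time: 23.0
tool_pos: [0.49, 0.2414, 0.0305]
tool_rot: [-3.141, -0.001, -0.327]
contact_force: [-0.5, 0.4, -0.5]
opening: 0.0006
grip_force: 0.0
```

>>> {"api": "send_rows", "payload": {
  "targets": [
    [0,0.0095,-0.0033,0,0],
    [0,0.0095,-0.0033,0,0],
    [0,0.0057,-0.002,0,0],
    [0,0,0,0,0]
  ]
}}

```text
time: 23.4
tool_pos: [0.5156, 0.2321, 0.0304]
tool_rot: [-3.141, -0.002, -0.328]
contact_force: [-0.3, 0.5, -0.0]
opening: 0.0005
grip_force: 0.0
```

>>> {"api": "send_rows", "payload": {
  "targets": [
    [0,0.0028,-0.001,0,0],
    [0,0,0,0,0]
  ]
}}

```text
time: 23.6
tool_pos: [0.517, 0.2313, 0.0298]
tool_rot: [3.142, -0.0, -0.327]
contact_force: [-0.8, 0.7, 0.4]
opening: 0.0008
grip_force: 0.0
```

>>> {"api": "send_rows", "payload": {
  "targets": [
    [0,0.0019,-0.0006,0,0],
    [0,0,0,0,0]
  ]
}}

```text
time: 23.8
tool_pos: [0.5183, 0.2309, 0.0296]
tool_rot: [3.141, 0.001, -0.327]
contact_force: [-1.4, 0.5, 0.3]
opening: 0.0001
grip_force: 0.4
```

>>> {"api": "send_rows", "payload": {
  "targets": [
    [0,0.0014,-0.0005,0,0],
    [0,0,0,0,0]
  ]
}}

```text
time: 24.0
tool_pos: [0.519, 0.2305, 0.0295]
tool_rot: [3.141, 0.002, -0.327]
contact_force: [-4.5, 1.2, 1.0]
opening: 0.0005
grip_force: 2.0
```

>>> {"api": "send_rows", "payload": {
  "targets": [
    [0,0.0014,-0.0005,0,0],
    [0,0,0,0,0]
  ]
}}

```text
time: 24.2
tool_pos: [0.5192, 0.2303, 0.0293]
tool_rot: [3.14, 0.004, -0.327]
contact_force: [-7.8, 3.0, 1.5]
opening: 0.0004
grip_force: 3.9
```

>>> {"api": "send_rows", "payload": {
  "targets": [
    [0,0.0014,-0.0005,0,0],
    [0,0,0,0,0]
  ]
}}

```text
time: 24.4
tool_pos: [0.5195, 0.2302, 0.0292]
tool_rot: [3.14, 0.007, -0.327]
contact_force: [-11.1, 5.3, 3.6]
opening: 0.0003
grip_force: 5.7
```

Same firm stop at 11 N, so the toggle is at its off limit. I'll retreat and hand in.

>>> {"api": "send_rows", "payload": {
  "targets": [
    [0,-0.019,0.0065,0,0],
    [0,-0.019,0.0065,0.02,0],
    [0,-0.01,0,0.04,0],
    [0,-0.01,0,0.04,0],
    [0,0,0,0.04,0]
  ]
}}

```text
time: 24.9
tool_pos: [0.464, 0.2423, 0.1715]
tool_rot: [3.141, -0.001, -0.326]
contact_force: [0.9, -0.6, 0.3]
opening: 0.0005
grip_force: 0.0
```

>>> {"api": "send_rows", "payload": {
  "targets": [
    [0,0,0,0,0],
    [0,0,0,0,0]
  ]
}}

```text
time: 25.1
tool_pos: [0.4657, 0.2424, 0.1707]
tool_rot: [-3.14, -0.003, -0.327]
contact_force: [-0.1, 0.4, -0.1]
opening: 0.0001
grip_force: 0.0
```

```bash
python3 chk.py w12; python3 -c "from cell import hand_in; print(hand_in())"
```

```text
[0.46569992 0.24244695 0.17070584] [-3.13993936e+00 -2.82408586e-03 -3.26757140e-01] [-0.08586073  0.22642256 -1.48532941]
module [497.8 154.1  49.8  35.2  70.9] px [321.56881057 116.53260479]
green 44 [503.5 170.7  34. ]
pointer 45 [499.6 158.8  53.5] 70.75433096698058 [23.79360656  7.41754358]
dir green 71.05084581749728 dir ptr 68.89953628851377
mod [509.6 149.6  35.5] [ 24  50 102]
mod2 [486.4 150.5  39.1] [23 36 67]
box [510.1 188.2  34.8] [168 169 173]
box2 [526.2 144.3  35. ] [165 168 171]
the job is handed in; nothing more can be done
None
```

Job handed in at about 25 s: the toggle is off at its stop, the module is pressed to its stop and measures flush with its green mark on the toggle side, and the pointer reads within about 2° of the mark.

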